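# Open the touch-latch paint cupboard

## Robot

A 6-joint arm with a two-finger parallel gripper is mounted at the origin on the work surface. World frame = base frame: x ahead of the robot, y to its left, z up, the work surface at z = 0. Lengths are in mm, angles in degrees, forces in N, time in s.
With the tool pointing down it reaches from about 300 to 850 mm from the base axis. Payload 4.2 kg.
Tool frame: the origin (TCP) lies at the very end of the fingers, on their centre line; the grasp point (between the pads) lies 19 mm behind it; z points along the fingers, y is the direction in which the jaws open and shut (so a half turn about z gives the same grasp; the last joint's range is limited). The gripper opens to 91 mm and grips with 3 to 60 N. Pads are 32 mm wide; open, the fingers measure 118 mm over their backs; the gripper's body (76 mm by 178 mm) begins 60 mm behind the grasp point.
Start: joints at [73.74, 18.312, 89.639, -0, 72.044, -1.146], TCP at [149.933, 555.124, 213.976] pointing down, gripper open.
Joint ranges: [-177.97, 177.97], [-48.28, 115.42], [12.27, 149.76], [-77.06, 257.06], [2.81, 150.46], [-146.56, 146.56]. Speed limits (degrees/s): [147.25, 147.25, 180, 180, 180, 180].

## Interface

Orientations are given as [roll, pitch, yaw] about the fixed x, y, z axes, in that order (R = Rz(yaw) Ry(pitch) Rx(roll)).
In Python, from workcell import telemetry, grab_frame, job gives the robot as it stands.
- The arm moves only by the tool drive_tool, never from a script. Its argument "moves" is a list of rows, each an object of numbers: "claw": the closure, from -1 (fully open) to 1 (shut); "dx", "dy", "dz": the shift along the tool's x, y, z in units of 20 mm (1.0 is 20 mm); "yaw": the turn about the tool's z in units of 0.15 rad (1.0 is 0.15 rad). In form: [{"claw": .., "dx": .., "dy": .., "dz": .., "yaw": ..}, ...]. A call has 1 to 5 rows; each row shifts and turns the pose as measured when the row begins, along the tool's axes as they then stand; what a row does not reach is not made up. A row lasts 1/8 s, in which the tool goes at most 62.5 mm and 10.7 degrees, less where a joint would pass 70% of its speed; a pose out of reach is approached as far as the arm can. A call with a number of a shift or a turn outside -1 to 1 is refused whole. A call with a gripper value outside its range is refused whole. The fingers move at their own pace and stop on an object; "grip_force" is the grip in N (left out, the last holds). Time passes only in rows, so rows that do not move let the fingers close. It gives the time, the measured TCP pose, the force and the opening at its end, in the units of the state.
- telemetry.state(): the state, without advancing time (a new reading comes with each control period).
- grab_frame(name): name is "side" or "top"; returns a dict with "color" (400x640x3 uint8, blue, green, red), "vertical_fov" (degrees; the focal length in pixels is half the picture's height over the tangent of half this angle, whatever the lens; pixels are square), "cx", "cy" (the principal point, pixels), "pose" (4x4, takes a point from camera to world coordinates). Camera axes: x right, y down, z forward; pixel columns grow to the right and rows downward; lengths in mm; the calibration is good to about 2 mm. A picture is of the moment at which its call begins. There is no depth.
- job.job_done(): hands the job in, once; it reports no verdict.
The state is a dict: "time_s": time; "qpos": joint angles; "qvel": joint speeds; "effort": joint torques, N m; "ee_pos": TCP position; "ee_rot": TCP orientation; "force": force on the tool from outside, world axes, zero at the start; "torque": the same for the moment, N m; "gripper_width": finger opening in mm.
Only numpy, scipy, OpenCV 4.12 (cv2) and the standard library are available. Lean on these libraries where they do the work, as an engineer would, in place of code of your own. Each camera call takes 0.05 s, during which the arm holds its last target.

## Task

Open the blue cupboard: press its shut door in, where the red dot marks the catch, until the catch lets go, then take your hand away so that the door springs ajar by itself. Then push it on with a finger until it stands wide open, about square to the cupboard front or beyond, and leave it there; nothing needs gripping. Leave the pink cupboard shut and do not pick up or disturb the tumbler, the ink bottle or the paint jar.

Things in the scene. Friction and masses are not known exactly. Their poses are not given: they have to be found in the camera images.
- blue_cupboard: Fixed desk-top plywood cupboard, 140 (x, depth) x 170 (y, width) x 160 mm (z, height), light blue top and door. Origin: centre of its underside, on the table. Its -x is the front with the door (towards the robot), +y its left side as the robot sees it. The carcass is open in front, 7 mm behind the shut door. Its lower 80 mm hold paint pots and the catch: stay above that.
- blue_door (a joint): Angle (rad) of the blue door, hinged at the left (+y) edge: 0 shut, latched; negative pressed in; grows as the free (-y) edge swings to -x. At the dot 2 to 3 N press it in; the catch lets go at -0.021 (3 mm), hard stop -0.036 (5 mm). Hand gone, a damped spring throws it to about 0.6 (free edge 95 mm out); then it moves lightly, stays where left, stops at 1.75. It will not latch again.
- blue_dot (a point): Centre of the 22 mm red dot on the outer face of the blue door, 115 mm above the table, 43 mm below the door's top edge, 25 mm in from the free edge and 145 mm from the hinge; moves with the door. Its x axis points square into the door (shut: the cupboard's x).
- blue_edge (a point): Top corner of the blue door's free edge, on its inner face, 158 mm up; moves with the door: a panel 14 mm thick, 170 mm wide, from 2 to 158 mm above the table. Low on the inner face, 27 to 33 mm above the table, a latch pin stands 34 mm out, 25 mm from the free edge. The point's x axis points out of the inner face, its y axis from the free edge to the hinge.
- blue_hinge (a point): Point on the blue door's upright hinge axis, level with the door's top edge (158 mm); the axis lies in the plane of the door's inner face at the left (+y) front corner, 77 mm ahead (-x) and 85 mm left (+y) of the cupboard's origin. Fixed to the cupboard, axes as the cupboard.
- pink_cupboard: The same cupboard with pink top and pink door, fixed, same frame and sizes; to be left shut. The blue and pink cupboards stand side by side, either one left.
- pink_door (a joint): Angle of the pink door (rad), built as the blue one; 0 shut and latched. Must stay shut.
- tumbler_mid (a point): Middle, half-way up, of a loose clear glass tumbler, 72 mm across, 85 mm tall, standing on the table to one side of the cupboards.
- ink_bottle_mid (a point): Middle of a loose amber glass bottle with black cap, 54 mm across, 75 mm tall, standing on the table to the other side of the cupboards.
- paint_jar_mid (a point): Middle of a loose orange paint jar with white cap, 48 mm across, 55 mm tall, standing on top of the pink cupboard.
Mind the look-alikes: they are no part of the job. Leave any green or orange look-alike of the pink_cupboard alone.

How it is judged:
By the outcome, as a careful person would: the job done as asked, in the order asked, and still so for the second after the job is handed in, with the robot touching nothing.
It also fails if it takes over 51 s, if anything falls off the work surface, if the arm or the gripper's body presses on something with over 40 N, if the wrist force passes 120 N, or if a joint passes its speed limit or range.

## Working session

There is one attempt and no reset: what is moved stays moved. The work goes in short steps, Python scripts to look and compute and a tool call to move; the robot and the scene stay as the last step left them, time stands still between calls to the robot, and variables do not carry over. Pictures are saved under pics/ and viewed, and the job is handed in when it is done.

Besides the shell and the picture viewer there is one more tool, called after "Emit:" by a JSON object that holds its "name" and its "arguments", one argument or row to a line. drive_tool: Moves the arm, as the interface text tells. Its arguments: {"type":"object","properties":{"moves":{"type":"array"},"grip_force":{"type":"number"}},"required":["moves"]}

```bash
mkdir -p pics
python3 - <<'E'
from workcell import telemetry, grab_frame, job
import cv2,pickle
print(telemetry.state())
for n in ("side","top"):
    f=grab_frame(n); cv2.imwrite(f"pics/{n}0.png",f["color"]); pickle.dump(f,open(f"{n}0.pkl","wb"))
    print(n,f["vertical_fov"],f["cx"],f["cy"],f["pose"])
E
```

```text
{'time_s': 0.0, 'qpos': array([ 7.37396933e+01,  1.83520725e+01,  8.97073527e+01,  4.93581315e-04,
        7.20417307e+01, -1.14480489e+00]), 'qvel': array([-0.16475485, -0.02439725,  0.01266019, -0.10318362,  0.11161748,
       -0.13495009]), 'effort': array([-9.47315275e-04, -4.12453401e+01, -2.31962532e+01,  7.24399835e-02,
        4.58160380e-02, -1.56273081e-04]), 'ee_pos': array([149.78567578, 554.62848908, 213.10952682]), 'ee_rot': array([-1.79898874e+02, -2.49019097e-03,  1.64884343e+02]), 'force': array([ 0.52927148,  0.63878769, -0.31994916]), 'torque': array([-0.00800638, -0.03902921, -0.00788443]), 'gripper_width': 91.58379301199749}
side 47.05392735782959 318.76848516885104 200.51508452724258 [[-7.55389283e-01  6.17380879e-01 -2.19608474e-01  8.30863750e+02]
 [ 6.55218323e-01  7.16099372e-01 -2.40604735e-01  3.25218704e+02]
 [ 8.71672695e-03 -3.25641734e-01 -9.45453055e-01  1.45307723e+03]
 [ 0.00000000e+00  0.00000000e+00  0.00000000e+00  1.00000000e+00]]
top 43.99967596345583 316.51637454452646 200.16553697885934 [[-1.60180105e-02 -9.96200547e-01  8.56031217e-02  4.22470797e+02]
 [-9.99610295e-01  1.79126079e-02  2.14102186e-02 -8.90282232e+00]
 [-2.28622467e-02 -8.52268126e-02 -9.96099246e-01  1.51567573e+03]
 [ 0.00000000e+00  0.00000000e+00  0.00000000e+00  1.00000000e+00]]
```

View pics/side0.png

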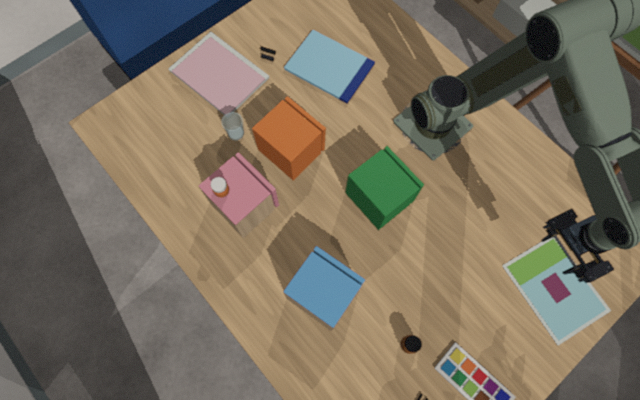

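View pics/top0.png

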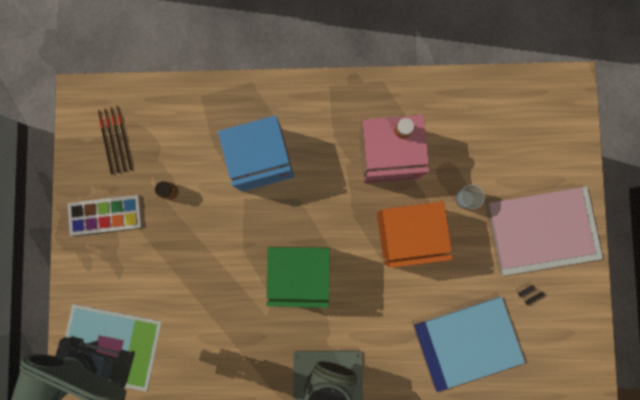

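The top view has +x pointing up and +y to the left. The blue cupboard is at about (256,153) and the pink one at (395,148) with the jar on top. The green box (298,277) and the orange box (415,235) are look-alikes. The ink bottle is at (167,190) and the tumbler at (470,197). The blue cupboard fits by its light blue top and door. Next I'll confirm it in an enlarged crop and find its corners.

```bash
cat > h.py <<'E'
import numpy as np,cv2,pickle
def K(f):
    F=200/np.tan(np.radians(f["vertical_fov"]/2)); return F
def ray(f,u,v):
    F=K(f); d=f["pose"][:3,:3]@np.array([(u-f["cx"])/F,(v-f["cy"])/F,1.]); return f["pose"][:3,3],d
def onz(f,u,v,z):
    o,d=ray(f,u,v); return o+d*(z-o[2])/d[2]
def proj(f,p):
    F=K(f); c=f["pose"][:3,:3].T@(np.array(p)-f["pose"][:3,3]); return F*c[0]/c[2]+f["cx"],F*c[1]/c[2]+f["cy"]
E
python3 - <<'E'
from h import *
for n,(u,v) in {"top":(256,153),"side":(325,287)}.items():
    f=pickle.load(open(n+"0.pkl","rb")); c=f["color"]
    cr=c[v-50:v+50,u-50:u+50]; cv2.imwrite(f"pics/{n}_crop.png",cv2.resize(cr,(600,600),interpolation=cv2.INTER_CUBIC))
    hsv=cv2.cvtColor(c,cv2.COLOR_BGR2HSV); m=cv2.inRange(hsv,(98,90,50),(118,255,255))
    w=np.zeros_like(m); w[v-50:v+50,u-50:u+50]=255; m&=w
    cs,_=cv2.findContours(m,cv2.RETR_EXTERNAL,cv2.CHAIN_APPROX_NONE)
    k=max(cs,key=cv2.contourArea); print(n,cv2.contourArea(k),cv2.approxPolyDP(k,3,True)[:,0].tolist())
    for b in cv2.approxPolyDP(k,3,True)[:,0]: print(b,onz(f,*b,160).round())
E
```

```text
top 2814.0 [[275, 117], [219, 132], [231, 177], [287, 162]]
[275 117] [774. 133. 160.]
[219 132] [735. 290. 160.]
[231 177] [608. 256. 160.]
[287 162] [647. 100. 160.]
side 3297.0 [[315, 247], [284, 291], [333, 326], [363, 279]]
[315 247] [631.  96. 160.]
[284 291] [779. 134. 160.]
[333 326] [738. 294. 160.]
[363 279] [589. 254. 160.]
```

View pics/top_crop.png

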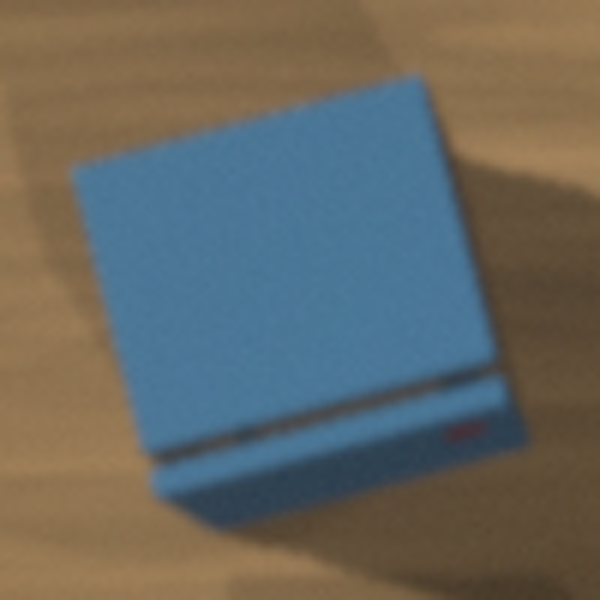

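View pics/side_crop.png

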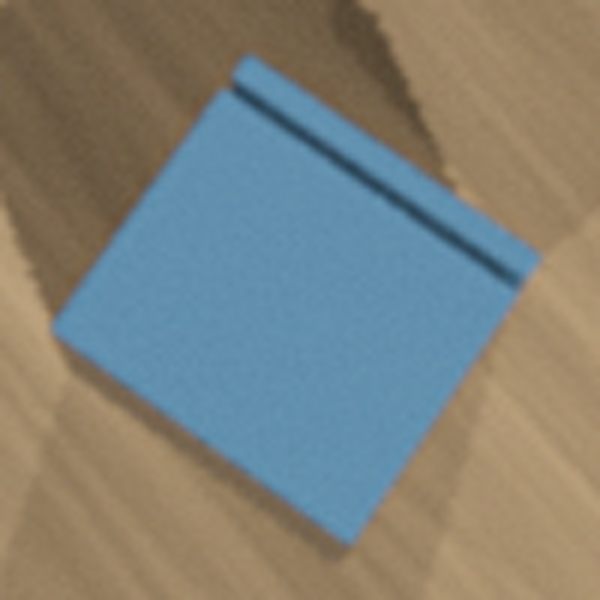

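The crop shows the light blue top, the door strip along its lower edge and the red dot at crop (465,430), near the right end. This is the blue cupboard. The hinge is on the left.

```bash
cat > fit.py <<'E'
from h import *
t=pickle.load(open("top0.pkl","rb")); s=pickle.load(open("side0.pkl","rb"))
def P(f,o,pts,z): return np.array([onz(f,o[0]+a/6-.42,o[1]+b/6-.42,z) for a,b in pts])
tc=P(t,(206,103),[(72,170),(421,76),(497,357),(148,452)],160)
td=P(t,(206,103),[(154,492),(506,404)],158)
sc=P(s,(275,237),[(352,546),(50,327),(228,90),(520,290)],160)
sd=P(s,(275,237),[(541,260),(248,54)],158)
def rigid(pts):
    loc=np.array([(70,85),(70,-85),(-70,-85),(-70,85),(-91,85),(-91,-85)])
    pl,pw=loc,pts[:,:2]; a=pl-pl.mean(0); b=pw-pw.mean(0)
    th=np.arctan2((a[:,0]*b[:,1]-a[:,1]*b[:,0]).sum(),(a*b).sum())
    R=np.array([[np.cos(th),-np.sin(th)],[np.sin(th),np.cos(th)]])
    o=pw.mean(0)-R@pl.mean(0); return o,th,((R@pl.T).T+o-pw)
for n,p in (("top",np.vstack([tc,td])),("side",np.vstack([sc,sd]))):
    o,th,r=rigid(p); print(n,o.round(1),np.degrees(th).round(2)); print(r.round(1).tolist())
E
python3 fit.py
python3 - <<'E'
from h import *
t=pickle.load(open("top0.pkl","rb"));print("dot",onz(t,206+465/6-.4,103+430/6-.4,115))
hsv=cv2.cvtColor(t["color"],cv2.COLOR_BGR2HSV)
print(onz(t,167,187,75),onz(t,470,197,42))
E
```

```text
top [692.8 195.2] 13.94
[[2.1, 0.8], [2.0, -0.8], [-0.9, -0.6], [-0.7, 2.5], [-2.7, -0.2], [0.4, -1.9]]
side [693.5 198.6] 13.91
[[0.9, 0.0], [0.8, 0.4], [0.5, -2.3], [0.8, 1.4], [-2.2, 0.3], [-0.8, 0.1]]
dot [618.83524407 115.52110138 115.        ]
[593.16922542 462.38955285  75.        ] [ 550.35310759 -433.14050409   42.        ]
```

Both views agree: origin about (693,197), yaw 13.9°. The dot predicted from that fit is (619,117), and its own ray gives (619,116). I'll write a helper for the move arithmetic, measure the neighbours, then close the fingers and travel.

```bash
cat > go.py <<'E'
import numpy as np,sys
from scipy.spatial.transform import Rotation as Ro
from workcell import telemetry
O=np.array([693.,197.,0]); TH=np.radians(13.9); RB=Ro.from_euler('z',TH).as_matrix()
def L2W(p): return O+RB@np.array(p,float)
def show(local=None):
    s=telemetry.state(); R=Ro.from_euler('xyz',s["ee_rot"],degrees=True).as_matrix()
    p=s["ee_pos"]; print("t",round(s["time_s"],2),"pos",p.round(1),"loc",(RB.T@(p-O)).round(1),"rpy",s["ee_rot"].round(1),"F",s["force"].round(1),"w",round(s["gripper_width"],1),"q",s["qpos"].round(0))
    if local is not None:
        w=L2W(local); print("target",w.round(1),"units xyz",(R.T@(w-p)/20).round(2),"yaw units",round(-((193.9-s["ee_rot"][2]+180)%360-180)*np.pi/180/.15,2))
if __name__=="__main__": show([float(a) for a in sys.argv[1:4]] if len(sys.argv)>3 else None)
E
python3 go.py -145 -60 205
python3 - <<'E'
from h import *
from go import *
t=pickle.load(open("top0.pkl","rb"))
for n,u,v,z in (("greenTL",267,248,160),("greenTR",330,248,160),("greenBR",330,300,160),("pinkTL",362,118,160),("pinkBL",364,180,160),("orangeTL",379,210,160),("orangeBL",386,266,160)):
    w=onz(t,u,v,z); print(n,w.round(),(RB.T@(w-O)).round())
E
```

```text
t 0.1 pos [149.8 554.7 213.2] loc [-441.4  477.7  213.2] rpy [-179.9   -0.   164.9] F [-0.  -0.2 -0. ] w 91.2 q [74. 18. 90. -0. 72. -1.]
target [566.7 103.9 205. ] units xyz [-26.   -16.32   0.43] yaw units -3.38
greenTL [410. 158. 160.] [-284.   30.  160.]
greenTR [408. -14. 160.] [-328. -137.  160.]
greenBR [268. -12. 160.] [-463. -101.  160.]
pinkTL [ 766. -110.  160.] [  -3. -316.  160.]
pinkBL [ 592. -111.  160.] [-172. -275.  160.]
orangeTL [ 509. -150.  160.] [-262. -293.  160.]
orangeBL [ 357. -165.  160.] [-414. -271.  160.]
```

Emit:
{"name": "drive_tool", "arguments": {
  "moves": [
    {"claw": 1,"dx": -1,"dy": -0.6,"dz": 0,"yaw": -1},
    {"claw": 1,"dx": -1,"dy": -0.6,"dz": 0,"yaw": -1},
    {"claw": 1,"dx": -1,"dy": -0.6,"dz": 0,"yaw": -1},
    {"claw": 1,"dx": -1,"dy": -0.9,"dz": 0,"yaw": -0.4},
    {"claw": 1,"dx": -1,"dy": -1,"dz": 0,"yaw": 0}
  ],
  "grip_force": 20
}}

```text
time_s: 0.72
ee_pos: [253.4, 482.7, 210.7]
ee_rot: [-179.7, -0.2, -164.7]
force: [0.4, 0.6, -0.3]
gripper_width: 44.1
```

```bash
python3 go.py -145 -60 205
```

```text
t 0.72 pos [253.4 482.7 210.7] loc [-358.1  382.9  210.7] rpy [-179.7   -0.2 -164.7] F [ 0.4  0.6 -0.3] w 44.1 q [ 61.  16.  94.  -0.  71. -44.]
target [566.7 103.9 205. ] units xyz [-10.1  -22.4    0.36] yaw units 0.17
```

Emit:
{"name": "drive_tool", "arguments": {
  "moves": [
    {"claw": 1,"dx": -0.45,"dy": -1,"dz": 0,"yaw": 0.15},
    {"claw": 1,"dx": -0.45,"dy": -1,"dz": 0,"yaw": 0},
    {"claw": 1,"dx": -0.45,"dy": -1,"dz": 0,"yaw": 0},
    {"claw": 1,"dx": -0.45,"dy": -1,"dz": 0,"yaw": 0},
    {"claw": 1,"dx": -0.45,"dy": -1,"dz": 0,"yaw": 0}
  ]
}}

```text
time_s: 1.35
ee_pos: [323.8, 392.7, 208.7]
ee_rot: [-179.5, -0.4, -166.0]
force: [0.6, -1.0, -0.2]
gripper_width: 0.3
```

Emit:
{"name": "drive_tool", "arguments": {
  "moves": [
    {"claw": 1,"dx": -0.45,"dy": -1,"dz": 0,"yaw": 0},
    {"claw": 1,"dx": -0.45,"dy": -1,"dz": 0,"yaw": 0},
    {"claw": 1,"dx": -0.45,"dy": -1,"dz": 0,"yaw": 0},
    {"claw": 1,"dx": -0.45,"dy": -1,"dz": 0,"yaw": 0},
    {"claw": 1,"dx": -0.45,"dy": -1,"dz": 0,"yaw": 0}
  ]
}}

```text
time_s: 1.98
ee_pos: [392.6, 302.5, 207.3]
ee_rot: [-179.4, -0.7, -166.0]
force: [-0.5, -0.3, 0.5]
gripper_width: 0.4
```

Emit:
{"name": "drive_tool", "arguments": {
  "moves": [
    {"claw": 1,"dx": -0.45,"dy": -1,"dz": 0,"yaw": 0},
    {"claw": 1,"dx": -0.45,"dy": -1,"dz": 0,"yaw": 0},
    {"claw": 1,"dx": -0.45,"dy": -1,"dz": 0,"yaw": 0},
    {"claw": 1,"dx": -0.45,"dy": -1,"dz": 0,"yaw": 0},
    {"claw": 1,"dx": -0.45,"dy": -1,"dz": 0,"yaw": 0}
  ]
}}

```text
time_s: 2.6
ee_pos: [461.1, 212.5, 205.8]
ee_rot: [-179.3, -0.9, -166.0]
force: [0.9, -0.6, 0.0]
gripper_width: 0.2
```

```bash
python3 go.py -145 -60 205
```

```text
t 2.6 pos [461.1 212.5 205.8] loc [-221.4   70.7  205.8] rpy [-179.3   -0.9 -166. ] F [ 0.9 -0.6  0. ] w 0.2 q [ 24.  13.  98.  -1.  70. -80.]
target [566.7 103.9 205. ] units xyz [-3.81 -6.54  0.06] yaw units 0.01
```

Emit:
{"name": "drive_tool", "arguments": {
  "moves": [
    {"claw": 1,"dx": -0.5,"dy": -1,"dz": 0,"yaw": 0},
    {"claw": 1,"dx": -0.5,"dy": -1,"dz": 0,"yaw": 0},
    {"claw": 1,"dx": -0.5,"dy": -1,"dz": 0,"yaw": 0},
    {"claw": 1,"dx": -0.5,"dy": -1,"dz": 0,"yaw": 0},
    {"claw": 1,"dx": -0.5,"dy": -1,"dz": 0.5,"yaw": 0}
  ]
}}

```text
time_s: 3.22
ee_pos: [534.9, 124.0, 194.5]
ee_rot: [-179.3, -1.1, -166.1]
force: [-0.5, 0.0, 0.1]
gripper_width: -0.0
```

Emit:
{"name": "drive_tool", "arguments": {
  "moves": [
    {"claw": 1,"dx": -0.5,"dy": -1,"dz": 1,"yaw": 0},
    {"claw": 1,"dx": -0.5,"dy": -0.5,"dz": 1,"yaw": 0},
    {"claw": 1,"dx": 0,"dy": 0,"dz": 1,"yaw": 0},
    {"claw": 1,"dx": 0,"dy": 0,"dz": 1,"yaw": 0},
    {"claw": 1,"dx": 0,"dy": 0,"dz": 0.5,"yaw": 0}
  ]
}}

```text
time_s: 3.85
ee_pos: [561.0, 95.5, 99.8]
ee_rot: [-179.3, -1.2, -166.2]
force: [-0.2, 0.5, 0.5]
gripper_width: 0.5
```

```bash
python3 go.py -125 -60 104
```

```text
t 3.85 pos [561.   95.5  99.8] loc [-152.6  -66.8   99.8] rpy [-179.3   -1.2 -166.2] F [-0.2  0.5  0.5] w 0.5 q [  9.  24.  99.  -1.  58. -94.]
target [586.1 108.7 104. ] units xyz [-1.37  0.34 -0.24] yaw units -0.01
```

Emit:
{"name": "drive_tool", "arguments": {
  "moves": [
    {"claw": 1,"dx": -0.7,"dy": 0.35,"dz": -0.2,"yaw": 0},
    {"claw": 1,"dx": -0.6,"dy": 0,"dz": 0,"yaw": 0},
    {"claw": 1,"dx": -0.1,"dy": 0,"dz": 0,"yaw": 0}
  ]
}}

```text
time_s: 4.22
ee_pos: [589.4, 110.6, 104.3]
ee_rot: [-179.3, -1.1, -166.2]
force: [0.4, 0.4, -0.1]
gripper_width: 0.2
```

```bash
python3 go.py -107 -60 104
python3 - <<'E'
from h import *
from workcell import grab_frame
f=grab_frame("top"); c=f["color"][90:230,180:340]; cv2.imwrite("pics/top1.png",cv2.resize(c,(640,560),interpolation=cv2.INTER_CUBIC))
E
```

```text
t 4.22 pos [589.4 110.6 104.3] loc [-121.4  -59.   104.3] rpy [-179.3   -1.1 -166.2] F [ 0.4  0.4 -0.1] w 0.2 q [ 10.  26.  94.  -1.  61. -93.]
target [603.5 113.1 104. ] units xyz [-0.72 -0.05  0.  ] yaw units -0.01
```

View pics/top1.png

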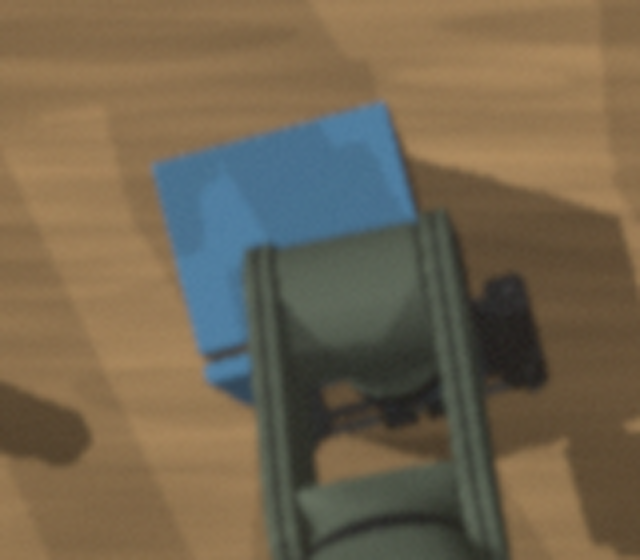

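The gripper hangs in front of the door near its right end, and the door is still shut. Now I'll move in by small steps and watch the force.

Emit:
{"name": "drive_tool", "arguments": {
  "moves": [
    {"claw": 1,"dx": -0.4,"dy": 0,"dz": 0,"yaw": 0},
    {"claw": 1,"dx": -0.15,"dy": 0,"dz": 0,"yaw": 0},
    {"claw": 1,"dx": -0.1,"dy": 0,"dz": 0,"yaw": 0}
  ]
}}

```text
time_s: 4.65
ee_pos: [602.4, 113.7, 104.7]
ee_rot: [-179.3, -1.1, -166.2]
force: [-3.5, -1.3, 1.4]
gripper_width: 0.6
```

```bash
python3 go.py -107 -60 104
```

```text
t 4.65 pos [602.4 113.7 104.7] loc [-108.   -59.1  104.7] rpy [-179.3   -1.1 -166.2] F [-3.5 -1.3  1.4] w 0.6 q [ 10.  27.  93.  -1.  62. -93.]
target [603.5 113.1 104. ] units xyz [-0.05 -0.04  0.03] yaw units -0.01
```

Emit:
{"name": "drive_tool", "arguments": {
  "moves": [
    {"claw": 1,"dx": -0.12,"dy": 0,"dz": 0,"yaw": 0}
  ]
}}

```text
time_s: 4.78
ee_pos: [603.6, 113.9, 104.7]
ee_rot: [-179.3, -1.3, -166.2]
force: [-3.6, -2.1, 2.4]
gripper_width: 0.4
```

Emit:
{"name": "drive_tool", "arguments": {
  "moves": [
    {"claw": 1,"dx": -0.12,"dy": 0,"dz": 0,"yaw": 0}
  ]
}}

```text
time_s: 4.9
ee_pos: [605.2, 114.1, 104.8]
ee_rot: [-179.3, -1.4, -166.2]
force: [-2.0, -2.2, 1.8]
gripper_width: 0.6
```

```bash
python3 go.py -107 -60 104
```

```text
t 4.9 pos [605.2 114.1 104.8] loc [-105.1  -59.4  104.8] rpy [-179.3   -1.4 -166.2] F [-2.  -2.2  1.8] w 0.6 q [ 10.  27.  92.  -1.  62. -93.]
target [603.5 113.1 104. ] units xyz [ 0.09 -0.03  0.04] yaw units -0.01
```

Contact came at about local x = -109. I'll press a little further, until the hard stop shows in the force.

Emit:
{"name": "drive_tool", "arguments": {
  "moves": [
    {"claw": 1,"dx": -0.12,"dy": 0,"dz": 0,"yaw": 0}
  ]
}}

```text
time_s: 5.03
ee_pos: [606.8, 114.4, 104.8]
ee_rot: [-179.3, -1.5, -166.2]
force: [-7.1, -2.3, 4.5]
gripper_width: 0.4
```

Emit:
{"name": "drive_tool", "arguments": {
  "moves": [
    {"claw": 1,"dx": -0.12,"dy": 0,"dz": 0,"yaw": 0}
  ]
}}

```text
time_s: 5.15
ee_pos: [606.6, 114.3, 104.8]
ee_rot: [-179.3, -1.8, -166.2]
force: [-12.3, -3.7, 8.3]
gripper_width: 0.8
```

The force jumped to 13 N with no further travel, so the door is on its hard stop, past the catch. I'll take the hand away quickly: straight back first, then back, up and to the right.

Emit:
{"name": "drive_tool", "arguments": {
  "moves": [
    {"claw": 1,"dx": 1,"dy": 0,"dz": 0,"yaw": 0},
    {"claw": 1,"dx": 1,"dy": -1,"dz": -1,"yaw": 0},
    {"claw": 1,"dx": 1,"dy": -1,"dz": -1,"yaw": 0},
    {"claw": 1,"dx": 1,"dy": -1,"dz": -1,"yaw": 0},
    {"claw": 1,"dx": 1,"dy": -1,"dz": -1,"yaw": 0}
  ]
}}

```text
time_s: 5.78
ee_pos: [532.5, 14.4, 188.4]
ee_rot: [-179.4, -1.5, -166.0]
force: [0.3, 0.7, 0.3]
gripper_width: 0.3
```

Emit:
{"name": "drive_tool", "arguments": {
  "moves": [
    {"claw": 1,"dx": 0,"dy": -1,"dz": -0.5,"yaw": 0},
    {"claw": 1,"dx": 0,"dy": -1,"dz": 0,"yaw": 0},
    {"claw": 1,"dx": 0,"dy": -0.5,"dz": 0,"yaw": 0},
    {"claw": 1,"dx": 0,"dy": 0,"dz": 0,"yaw": 0}
  ]
}}

```text
time_s: 6.28
ee_pos: [548.7, -37.3, 199.1]
ee_rot: [-179.4, -1.2, -166.2]
force: [-0.5, -0.2, -0.7]
gripper_width: 0.6
```

```bash
python3 go.py -130 -50 190
python3 - <<'E'
from h import *
from workcell import grab_frame
for n in ("top","side"):
    f=grab_frame(n); pickle.dump(f,open(n+"2.pkl","wb"))
    c=f["color"][90:230,180:340] if n=="top" else f["color"][200:340,250:410]; cv2.imwrite(f"pics/{n}2.png",cv2.resize(c,(640,560),interpolation=cv2.INTER_CUBIC))
E
```

```text
t 6.28 pos [548.7 -37.3 199.1] loc [-196.4 -192.8  199.1] rpy [-179.4   -1.2 -166.2] F [-0.5 -0.2 -0.7] w 0.6 q [  -4.   17.   94.   -1.   70. -108.]
target [578.8 117.2 190. ] units xyz [-3.32  7.15  0.31] yaw units -0.01
```

View pics/top2.png

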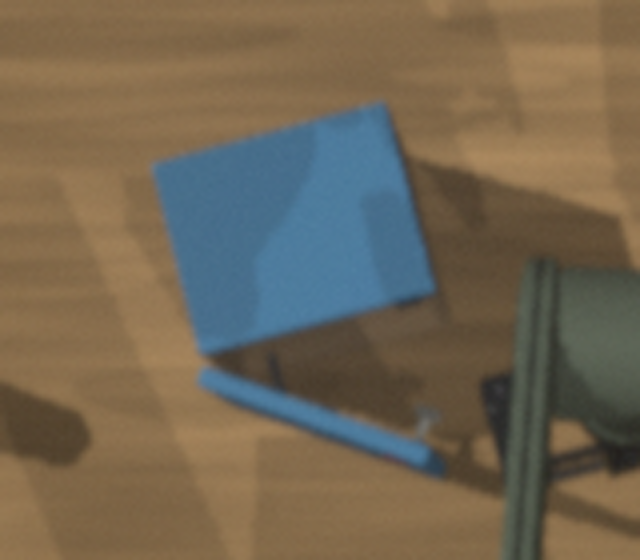

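View pics/side2.png

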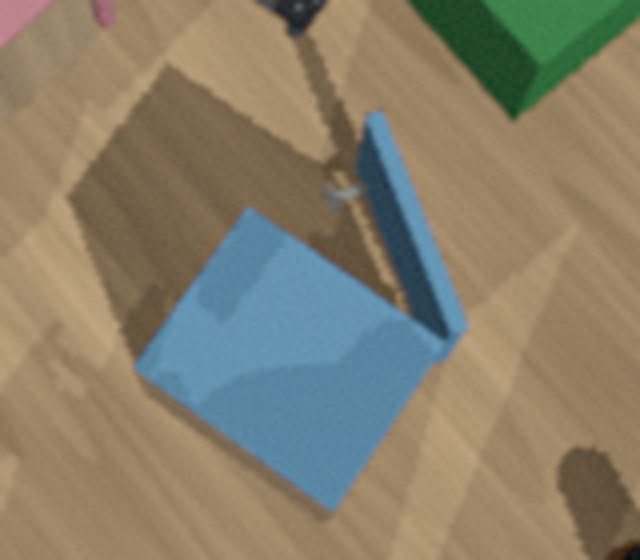

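The door sprang ajar by itself. In the top crop it runs from the hinge at (205,375) to the free edge at (437,450), and the pin is visible on its inner side. Now its angle.

Run:
```python
from h import *
from go import *
f=pickle.load(open("top2.pkl","rb"));s=pickle.load(open("side2.pkl","rb"))
hl=np.array([-77,85])
for g,u,v in ((f,180+440/4-.4,90+447/4-.4),(s,250+367/4-.4,200+120/4-.4)):
    w=onz(g,u,v,158); l=RB.T@(w-O); d=l[:2]-hl
    print(w.round(),l.round(),np.hypot(*d).round(),np.degrees(np.arctan2(-d[0],-d[1])).round(1))
for ph in (34,50,70,90,97):
    p=np.radians(ph)
    dr=np.array([-np.sin(p),-np.cos(p)]); n=np.array([np.cos(p),-np.sin(p)])
    print(ph,"edge",(hl+170*dr).round(),"tcp at 130, 20 off",(hl+130*dr+20*n).round())
```

```text
[537.  95. 158.] [-176.  -62.  158.] 177.0 33.9
[539. 107. 158.] [-171.  -51.  158.] 165.0 34.8
34 edge [-172.  -56.] tcp at 130, 20 off [-133.  -34.]
50 edge [-207.  -24.] tcp at 130, 20 off [-164.  -14.]
70 edge [-237.   27.] tcp at 130, 20 off [-192.   22.]
90 edge [-247.   85.] tcp at 130, 20 off [-207.   65.]
97 edge [-246.  106.] tcp at 130, 20 off [-208.   81.]
```

The two views give about 34° (0.6 rad). I'll go round the free edge, descend right of the gap and slip in behind the door, staying above 80 mm.

Emit:
{"name": "drive_tool", "arguments": {
  "moves": [
    {"claw": 1,"dx": -1,"dy": 0.5,"dz": 1,"yaw": 0},
    {"claw": 1,"dx": -1,"dy": 0.5,"dz": 1,"yaw": 0},
    {"claw": 1,"dx": -1,"dy": 0.5,"dz": 1,"yaw": 0},
    {"claw": 1,"dx": -0.5,"dy": 0,"dz": 1,"yaw": 0},
    {"claw": 1,"dx": 0,"dy": 0,"dz": 0.5,"yaw": 0}
  ]
}}

```text
time_s: 7.0
ee_pos: [608.7, 12.0, 103.8]
ee_rot: [-179.4, -1.3, -165.9]
force: [-0.6, -0.1, 0.4]
gripper_width: 0.6
```

```bash
python3 go.py -125 -55 104
```

```text
t 7.0 pos [608.7  12.  103.8] loc [-126.3 -159.3  103.8] rpy [-179.4   -1.3 -165.9] F [-0.6 -0.1  0.4] w 0.6 q [   1.   27.   93.   -1.   61. -103.]
target [584.9 113.6 104. ] units xyz [-0.08  5.22 -0.07] yaw units 0.02
```

Emit:
{"name": "drive_tool", "arguments": {
  "moves": [
    {"claw": 1,"dx": 0,"dy": 1,"dz": 0,"yaw": 0},
    {"claw": 1,"dx": 0,"dy": 1,"dz": 0,"yaw": 0},
    {"claw": 1,"dx": 0,"dy": 1,"dz": 0,"yaw": 0},
    {"claw": 1,"dx": 0,"dy": 1,"dz": 0,"yaw": 0},
    {"claw": 1,"dx": 0,"dy": 0.6,"dz": 0,"yaw": 0}
  ]
}}

```text
time_s: 7.62
ee_pos: [583.8, 107.1, 104.6]
ee_rot: [-179.5, -1.2, -166.0]
force: [0.8, -0.6, 0.5]
gripper_width: 0.6
```

```bash
python3 go.py -164 -14 104
```

```text
t 7.62 pos [583.8 107.1 104.6] loc [-127.7  -61.1  104.6] rpy [-179.5   -1.2 -166. ] F [ 0.8 -0.6  0.5] w 0.6 q [ 10.  25.  95.  -1.  60. -94.]
target [537.2 144.  104. ] units xyz [1.81 2.36 0.04] yaw units 0.02
```

Emit:
{"name": "drive_tool", "arguments": {
  "moves": [
    {"claw": 1,"dx": 0.4,"dy": 0.55,"dz": 0,"yaw": 0},
    {"claw": 1,"dx": 0.4,"dy": 0.55,"dz": 0,"yaw": 0},
    {"claw": 1,"dx": 0.4,"dy": 0.5,"dz": 0,"yaw": 0},
    {"claw": 1,"dx": 0.4,"dy": 0.5,"dz": 0,"yaw": 0},
    {"claw": 1,"dx": 0.4,"dy": 0.5,"dz": 0,"yaw": 0}
  ]
}}

```text
time_s: 8.25
ee_pos: [528.9, 150.1, 105.2]
ee_rot: [-179.4, -1.2, -166.0]
force: [-0.3, 0.0, -0.3]
gripper_width: 0.6
```

```bash
python3 go.py -192 22 104
```

```text
t 8.25 pos [528.9 150.1 105.2] loc [-170.6   -6.1  105.2] rpy [-179.4   -1.2 -166. ] F [-0.3  0.  -0.3] w 0.6 q [ 15.  22. 101.  -1.  58. -89.]
target [501.3 172.2 104. ] units xyz [1.07 1.41 0.07] yaw units 0.02
```

Emit:
{"name": "drive_tool", "arguments": {
  "moves": [
    {"claw": 1,"dx": 0.35,"dy": 0.5,"dz": 0,"yaw": 0},
    {"claw": 1,"dx": 0.3,"dy": 0.5,"dz": 0,"yaw": 0},
    {"claw": 1,"dx": 0.25,"dy": 0.5,"dz": 0,"yaw": 0}
  ]
}}

```text
time_s: 8.62
ee_pos: [502.4, 176.5, 105.4]
ee_rot: [-179.4, -1.1, -166.0]
force: [0.9, -0.8, -0.4]
gripper_width: 0.4
```

```bash
python3 go.py -207 65 104
python3 - <<'E'
from h import *
from workcell import grab_frame
for n in ("top","side"):
    f=grab_frame(n)
    c=f["color"][110:250,180:340] if n=="top" else f["color"][200:340,270:430]; cv2.imwrite(f"pics/{n}3.png",cv2.resize(c,(640,560),interpolation=cv2.INTER_CUBIC))
E
```

```text
t 8.62 pos [502.4 176.5 105.4] loc [-189.9   25.9  105.4] rpy [-179.4   -1.1 -166. ] F [ 0.9 -0.8 -0.4] w 0.4 q [ 18.  21. 103.  -1.  57. -85.]
target [476.4 210.4 104. ] units xyz [0.85 1.96 0.07] yaw units 0.01
```

View pics/side3.png

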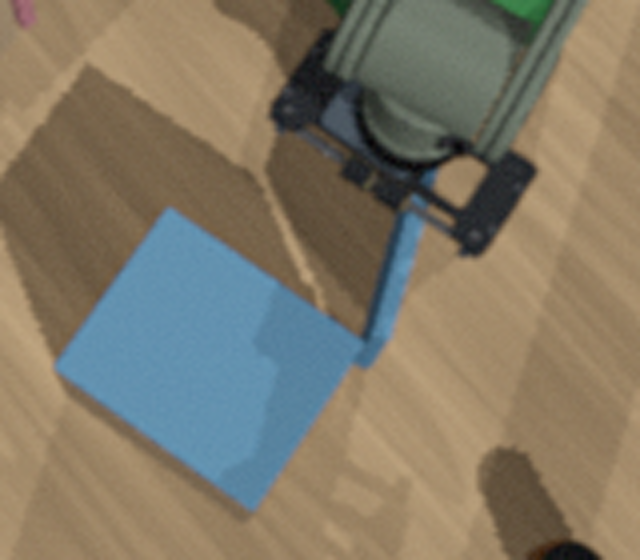

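The door is pushed to about 70°, with the finger behind it. I'll push on past square.

Emit:
{"name": "drive_tool", "arguments": {
  "moves": [
    {"claw": 1,"dx": 0.2,"dy": 0.5,"dz": 0,"yaw": 0},
    {"claw": 1,"dx": 0.2,"dy": 0.5,"dz": 0,"yaw": 0},
    {"claw": 1,"dx": 0.1,"dy": 0.5,"dz": 0,"yaw": 0},
    {"claw": 1,"dx": 0.1,"dy": 0.5,"dz": 0,"yaw": 0},
    {"claw": 1,"dx": 0,"dy": 0.5,"dz": 0,"yaw": 0}
  ]
}}

```text
time_s: 9.35
ee_pos: [477.3, 225.0, 105.1]
ee_rot: [-179.4, -1.1, -166.0]
force: [0.6, 0.2, 0.2]
gripper_width: 0.1
```

```bash
python3 go.py -208 88 104
```

```text
t 9.35 pos [477.3 225.  105.1] loc [-202.7   79.   105.1] rpy [-179.4   -1.1 -166. ] F [0.6 0.2 0.2] w 0.1 q [ 24.  20. 104.  -0.  57. -80.]
target [470.  232.5 104. ] units xyz [0.26 0.45 0.05] yaw units 0.02
```

Two more gentle rows, then off the door to the right and up.

Emit:
{"name": "drive_tool", "arguments": {
  "moves": [
    {"claw": 1,"dx": 0,"dy": 0.4,"dz": 0,"yaw": 0},
    {"claw": 1,"dx": 0,"dy": 0.3,"dz": 0,"yaw": 0},
    {"claw": 1,"dx": 0,"dy": -0.5,"dz": 0,"yaw": 0},
    {"claw": 1,"dx": 0,"dy": -1,"dz": 0,"yaw": 0},
    {"claw": 1,"dx": 0,"dy": -1,"dz": 0,"yaw": 0}
  ]
}}

```text
time_s: 9.98
ee_pos: [487.3, 186.5, 105.7]
ee_rot: [-178.9, -1.1, -165.7]
force: [-0.4, -1.0, 0.1]
gripper_width: 0.8
```

Emit:
{"name": "drive_tool", "arguments": {
  "moves": [
    {"claw": 1,"dx": 0,"dy": -1,"dz": -1,"yaw": 0},
    {"claw": 1,"dx": 0,"dy": -1,"dz": -1,"yaw": 0},
    {"claw": 1,"dx": 0,"dy": -1,"dz": -1,"yaw": 0},
    {"claw": 1,"dx": 0,"dy": -1,"dz": -1,"yaw": 0},
    {"claw": 1,"dx": 0,"dy": -1,"dz": -1,"yaw": 0}
  ]
}}

```text
time_s: 10.6
ee_pos: [512.9, 84.3, 208.5]
ee_rot: [-179.0, -1.4, -165.9]
force: [0.3, 0.3, 0.1]
gripper_width: 0.5
```

Emit:
{"name": "drive_tool", "arguments": {
  "moves": [
    {"claw": 1,"dx": 0,"dy": -1,"dz": -0.5,"yaw": 0},
    {"claw": 1,"dx": 0,"dy": -1,"dz": 0,"yaw": 0},
    {"claw": 1,"dx": 0,"dy": -0.5,"dz": 0,"yaw": 0},
    {"claw": 1,"dx": 0,"dy": 0,"dz": 0,"yaw": 0},
    {"claw": 1,"dx": 0,"dy": 0,"dz": 0,"yaw": 0}
  ]
}}

```text
time_s: 11.22
ee_pos: [525.9, 31.1, 221.3]
ee_rot: [-179.1, -1.2, -166.2]
force: [0.3, 0.5, 0.0]
gripper_width: 0.6
```

```bash
python3 go.py
python3 - <<'E'
from h import *
from workcell import grab_frame
for n in ("top","side"):
    f=grab_frame(n); pickle.dump(f,open(n+"4.pkl","wb")); cv2.imwrite(f"pics/{n}4f.png",f["color"])
    c=f["color"][110:250,180:340] if n=="top" else f["color"][200:340,270:430]; cv2.imwrite(f"pics/{n}4.png",cv2.resize(c,(640,560),interpolation=cv2.INTER_CUBIC))
E
```

```text
t 11.22 pos [525.9  31.1 221.3] loc [-202.1 -120.9  221.3] rpy [-179.1   -1.2 -166.2] F [0.3 0.5 0. ] w 0.6 q [   3.   14.   94.   -1.   72. -101.]
```

View pics/top4.png

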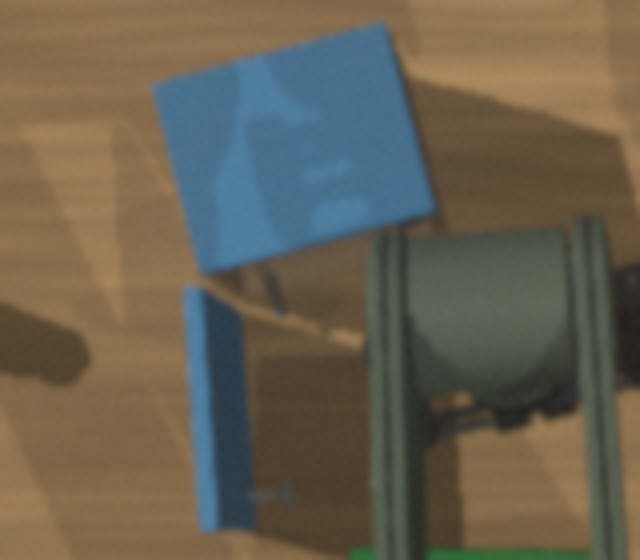

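View pics/side4.png

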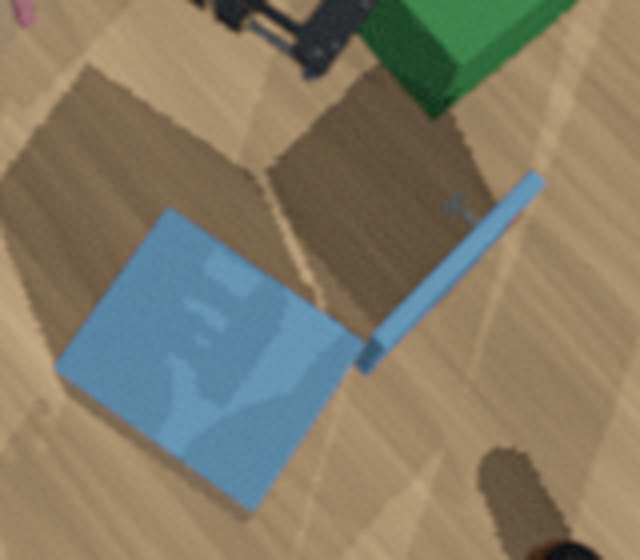

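View pics/top4f.png

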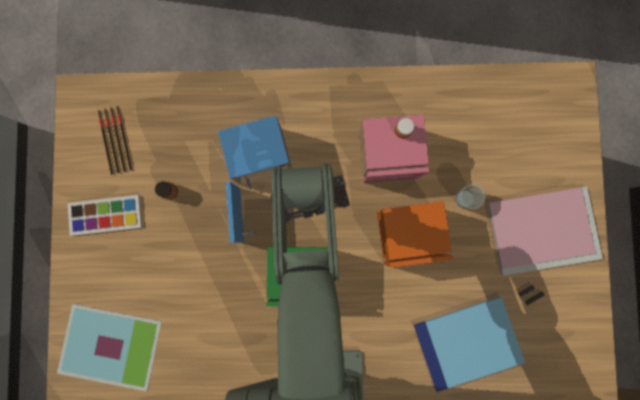

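Run:
```python
from h import *
from go import *
f=pickle.load(open("top4.pkl","rb"));s=pickle.load(open("side4.pkl","rb"))
for g,o,a,b in ((f,(180,110),(185,288),(201,530)),(s,(270,200),(383,345),(545,182))):
    A,B=[RB.T@(onz(g,o[0]+u/4-.4,o[1]+v/4-.4,158)-O) for u,v in (a,b)]; d=(B-A)[:2]
    print(A.round(),B.round(),np.hypot(*d).round(),np.degrees(np.arctan2(-d[0],-d[1])).round(1))
a=pickle.load(open("top0.pkl","rb"))["color"][100:220,350:500].astype(int); b=f["color"][100:220,350:500].astype(int)
print("pink/tumbler/jar diff",abs(a-b).max(2).mean(),abs(a-b).max()); a=pickle.load(open("top0.pkl","rb"))["color"][170:210,150:185].astype(int)
print("ink",abs(a-f["color"][170:210,150:185]).max(),"force",telemetry.state()["force"].round(1))
```

```text
[-77.  95. 158.] [-242.  125.  158.] 168.0 100.2
[-75.  96. 158.] [-241.  128.  158.] 169.0 100.8
pink/tumbler/jar diff 8.613833333333334 60
ink 29 force [-0.5  0.1  0.1]
```

Run:
```python
from h import *
a=pickle.load(open("top0.pkl","rb"))["color"][100:220,350:500];b=pickle.load(open("top4.pkl","rb"))["color"][100:220,350:500]
d=cv2.absdiff(cv2.GaussianBlur(a,(5,5),0),cv2.GaussianBlur(b,(5,5),0)).max(2); ys,xs=np.where(d>18); print(d.max(),len(xs),xs.min()+350 if len(xs) else 0,xs.max()+350 if len(xs) else 0)
cv2.imwrite("pics/cmp.png",cv2.resize(np.vstack([a,b]),None,fx=2.5,fy=2.5))
```

```text
54 394 381 418
```

View pics/cmp.png

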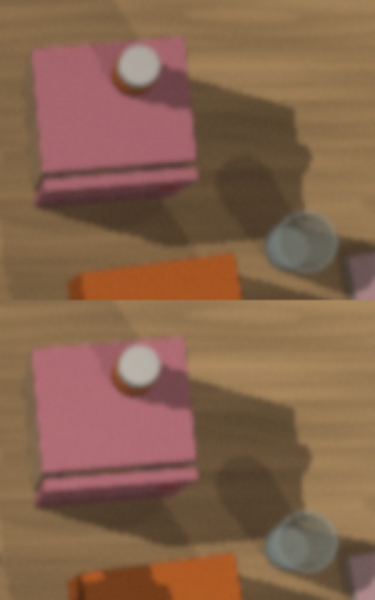

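The before and after crops match for the pink door, the jar and the tumbler. The only difference is the arm's shadow on the orange box. Handing in.

```bash
python3 -c "
from workcell import job
print(job.job_done())"
```

```text
the job is handed in; nothing more can be done
None
```

The blue cupboard's door now stands wide open at about 100°, past square, and the job is handed in (no verdict is reported). I pressed the door at the red dot to its hard stop, at about 13 N sideways. I then pulled the hand clear, and the door sprang ajar by itself to about 34°. I went round its free edge, pushed its inner face open with the closed fingers, and withdrew.

**Last checks:**
- **Door angle:** the top view gave 100.2° and the side view 100.8°.
- **Hand clear:** the fingers are well away from everything and the wrist force reads about zero.
- **Left alone:** the pink door is still shut. The jar and tumbler look unmoved in the before and after pictures, where the only change was the arm's shadow on the orange box. The ink bottle is in the same place in the top view; its picture patch changed only a little in brightness.
- **Time:** about 11 s of the 51 s allowed.

No check failed. The only disagreement was about 3 mm between the two views on the cupboard's y position, so I used the middle value.

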